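# Find the welded module with its weight inside and show it to the reader

### The job

Two identical-looking sealed modules have come off the ultrasonic welder, but one was closed without its steel weight: lift each to feel which is heavier. Set the lighter one down upright in the shallow steel reject tray (lower it in, do not drop it), then present the heavier one to the code reader: hold it upright over the middle of the reader's window, about 10 cm above it, and finish while still holding it there. Do not tip either module over, touch the reader or disturb the horn and spanner.

Things in the scene. Friction and masses are not known exactly. Their poses are not given: they have to be found in the camera images.
- module_a: sealed white plastic module standing upright, 60 mm (its x) by 40 mm (its y) by 72 mm high, with a boss and stub on top, 82 mm in all. Looks like the other one. Origin: centre of the underside, z up. Inside is either a steel weight or a light plastic blank, at random: the heavier module weighs about 2 to 3 times the lighter, under 0.6 kg. Grip across the 40 mm width
- module_b: sealed white plastic module standing upright, 60 mm (its x) by 40 mm (its y) by 72 mm high, with a boss and stub on top, 82 mm in all. Looks like the other one. Origin: centre of the underside, z up. Inside is either a steel weight or a light plastic blank, at random: the heavier module weighs about 2 to 3 times the lighter, under 0.6 kg. Grip across the 40 mm width
- reject_tray: shallow square open steel tray fixed to the bench, 140 x 140 mm, rim 14 mm high, walls 4 mm, inner floor 4 to 5 mm above the bench. Origin: centre of its underside. It may stand on the left or the right
- reader_window (a point): centre of the small square dark window in the top of the code reader, a fixed black box 110 x 110 x 45 mm high with an aluminium top; this point is on its top face, 45 mm above the bench, z up
- cap_bin: blue plastic bin of small grey caps, fixed to the bench, 130 x 130 x 50 mm high, on the other side from the reject tray; not needed. Origin: centre of its underside
- horn: loose stepped aluminium welding horn standing upright, 48 mm across below, 28 mm above, 100 mm high; leave it alone. Origin: centre of its underside
- spanner: loose steel spanner about 140 mm long lying flat along its x; leave it alone. Origin: centre of its underside
- reader: the code reader itself, fixed: black box 110 x 110 x 45 mm high, window in the middle of its top. Origin: centre of its underside; do not touch it

How it is judged:
On the way, in this order (a step that is already met when the one before it is completed fails the run):
1. one of the modules is lifted clear of the bench in the gripper (((height (world z) of module_a above 0.04 m and contact force between module_a and the fingers above 1 N) or (height (world z) of module_b above 0.04 m and contact force between module_b and the fingers above 1 N))), for 0.2 s.
2. a module is lowered into the reject tray while still gripped (underside within about 15 mm of the tray floor) (((horizontal distance between module_a and reject_tray below 0.07 m and z of module_a in the frame of reject_tray below 0.02 m and contact force between module_a and the fingers above 1 N) or (horizontal distance between module_b and reject_tray below 0.07 m and z of module_b in the frame of reject_tray below 0.02 m and contact force between module_b and the fingers above 1 N))).
3. the lighter module stands upright in the reject tray, let go (((horizontal distance between module_a and reject_tray below 0.07 m and z of module_a in the frame of reject_tray below 0.01 m and angle between module_a's own z axis and vertical below 0.1 rad and contact force between module_a and reject_tray between 0.3 and 2.7 N and contact force between module_a and the arm below 0.1 N and contact force between module_a and the fingers below 0.1 N and linear speed of module_a below 0.02 m/s) or (horizontal distance between module_b and reject_tray below 0.07 m and z of module_b in the frame of reject_tray below 0.01 m and angle between module_b's own z axis and vertical below 0.1 rad and contact force between module_b and reject_tray between 0.3 and 2.7 N and contact force between module_b and the arm below 0.1 N and contact force between module_b and the fingers below 0.1 N and linear speed of module_b below 0.02 m/s))), for 0.4 s.
4. the heavier module is held in the gripper, lifted clear of the bench, with the lighter left standing in the tray ((((horizontal distance between module_a and reject_tray below 0.07 m and z of module_a in the frame of reject_tray below 0.01 m and angle between module_a's own z axis and vertical below 0.1 rad and contact force between module_a and reject_tray between 0.3 and 2.7 N and contact force between module_a and the arm below 0.1 N and contact force between module_a and the fingers below 0.1 N and linear speed of module_a below 0.02 m/s) and (height (world z) of module_b above 0.04 m and contact force between module_b and the fingers above 1 N)) or ((horizontal distance between module_b and reject_tray below 0.07 m and z of module_b in the frame of reject_tray below 0.01 m and angle between module_b's own z axis and vertical below 0.1 rad and contact force between module_b and reject_tray between 0.3 and 2.7 N and contact force between module_b and the arm below 0.1 N and contact force between module_b and the fingers below 0.1 N and linear speed of module_b below 0.02 m/s) and (height (world z) of module_a above 0.04 m and contact force between module_a and the fingers above 1 N)))), for 0.2 s.
At the end, for the whole second after the job is handed in: The lighter module stands flat and upright on the reject tray's floor, let go and at rest; the heavier one is held still in the gripper, upright within 0.2 rad, its underside's centre within 30 mm of the middle of the reader's window horizontally and 50 to 150 mm above it ((((horizontal distance between module_a and reject_tray below 0.07 m and z of module_a in the frame of reject_tray below 0.01 m and angle between module_a's own z axis and vertical below 0.1 rad and contact force between module_a and reject_tray between 0.3 and 2.7 N and contact force between module_a and the arm below 0.1 N and contact force between module_a and the fingers below 0.1 N and linear speed of module_a below 0.02 m/s) and (horizontal distance between module_b and reader_window below 0.03 m and z of module_b in the frame of reader_window between 0.05 and 0.15 m and angle between module_b's own z axis and vertical below 0.2 rad and linear speed of module_b below 0.03 m/s and contact force between module_b and the fingers above 1 N)) or ((horizontal distance between module_b and reject_tray below 0.07 m and z of module_b in the frame of reject_tray below 0.01 m and angle between module_b's own z axis and vertical below 0.1 rad and contact force between module_b and reject_tray between 0.3 and 2.7 N and contact force between module_b and the arm below 0.1 N and contact force between module_b and the fingers below 0.1 N and linear speed of module_b below 0.02 m/s) and (horizontal distance between module_a and reader_window below 0.03 m and z of module_a in the frame of reader_window between 0.05 and 0.15 m and angle between module_a's own z axis and vertical below 0.2 rad and linear speed of module_a below 0.03 m/s and contact force between module_a and the fingers above 1 N)))); the arm keeps its last pose, push and grip.
It fails at once if a module is tipped over (angle between any of module_a, module_b's own z axis and vertical above 0.8 rad).
It fails at once if the reader is touched (contact force between reader and anything else above 1 N).
It fails at once if the horn or spanner is disturbed (moved over 25 mm) (distance of any of horn, spanner from where it was at the start of the episode above 0.025 m).
It also fails if it takes over 72 s, if anything falls off the work surface, if the arm or the gripper's body presses on something with over 40 N, if the wrist force passes 120 N, or if a joint passes its speed limit or range.

### The arm

A 6-joint arm with a two-finger parallel gripper is mounted at the origin on the work surface. World frame = base frame: x ahead of the robot, y to its left, z up, the work surface at z = 0. Lengths are in m, angles in rad, forces in N, time in s.
With the tool pointing down it reaches from about 0.3 to 0.875 m from the base axis. Payload 6.4 kg.
Tool frame: the origin (TCP) lies at the very end of the fingers, on their centre line; the grasp point (between the pads) lies 19 mm behind it; z points along the fingers, y is the line along which they close (so a half turn about z gives the same grasp; the last joint's range is limited). The gripper opens to 85 mm and grips with 20 to 120 N. Pads are 22 mm wide; open, the fingers measure 114 mm over their backs; the gripper's body (76 mm by 85 mm) begins 54 mm behind the grasp point. The pads swing forward as they close: fully open they stand 13 mm farther back than shut.
Start: joints at [-1.338, 0.181, 1.607, -0, 1.354, -0.206], TCP at [0.244, -0.521, 0.231] pointing down, gripper open.
Joint ranges: [-2.99, 2.99], [-0.89, 2.07], [0.3, 2.58], [-1.14, 4.28], [0, 2.63], [-3.12, 3.12]. Speed limits (rad/s): [2.57, 2.57, 3.01, 3.14, 3.14, 3.14].

### API

Orientations are given as a unit quaternion [w, x, y, z].
In Python, from bench import ctrl gives the robot as it stands.
- The arm moves only by the shell command python3 jog.py 'ROWS'. ROWS is a JSON list of rows, 1 to 10 of them, each of 7 numbers: dx, dy, dz in m, then a rotation vector rx, ry, rz in rad, then the opening from 0.0 (shut) to 1.0 (fully open); each row is the pose to reach, as a shift and turn from the pose commanded when the command began, along the tool's axes at that moment; what a row does not reach only later rows make up. A row lasts 1/8 s, in which the tool goes at most 0.0625 m and 0.188 rad, less where a joint would pass 70% of its speed; a pose out of reach is approached as far as the arm can. The fingers move at their own pace and stop on an object; the grip force is fixed at half the most. Time passes only in rows, so rows that do not move let the fingers close. It prints the time, the measured TCP pose, the force, the opening and the grip force at its end.
- ctrl.get_obs(): the state, without advancing time (a new reading comes with each control period).
- ctrl.camera(name): name is "side" or "top"; returns the picture (420x560x3 uint8, blue, green, red); there is no depth.
- ctrl.camera_params(name): a dict with "fovy" (degrees; the focal length in pixels is half the picture's height over the tangent of half this angle, whatever the lens; pixels are square), "cx", "cy" (the principal point, pixels), "view" (4x4, takes a point from world to camera coordinates). Camera axes: x right, y up, looking along -z (the intrinsics and any distortion apply to the point x, -y, -z); pixel columns grow to the right and rows downward; lengths in m; the calibration is good to about 2 mm. A picture is of the moment at which its call begins. camera_params takes no time and is no camera call.
- ctrl.hand_in(): hands the job in; it is judged then, once.
The state is a dict: "time_s": time; "q": joint angles; "dq": joint speeds; "joint_efforts": joint torques, N m; "eef_pos": TCP position; "eef_rot": TCP orientation; "wrist_force": force on the tool from outside, world axes, zero at the start; "torque": the same for the moment, N m; "opening": opening from 0.0 (shut) to 1.0 (fully open); "grasp_force": force on a finger pad.
Only numpy, scipy, OpenCV 4.12 (cv2) and the standard library are available. Lean on these libraries where they do the work, as an engineer would, in place of code of your own. Each camera call takes 0.05 s, during which the arm holds its last target. There are 200 camera calls.

## Working session

There is one attempt and no reset: what is moved stays moved. The work goes in short steps, Python scripts to look and compute and a shell command to move; the robot and the scene stay as the last step left them, time stands still between calls to the robot, and variables do not carry over. Pictures are saved under pics/ and viewed, at most 10 in all, crops included, and the job is handed in when it is done.

```bash
ls; mkdir -p pics
python3 - <<'E'
from bench import ctrl
import cv2
o=ctrl.get_obs(); print({k:(v if not hasattr(v,'round') else v) for k,v in o.items()})
for n in("side","top"):
    p=ctrl.camera_params(n); print(n,p)
    cv2.imwrite(f"pics/{n}0.png",ctrl.camera(n))
E
```

```text
bench.py
jog.py
pics
{'time_s': 0.0, 'q': array([-1.33826679e+00,  1.81569070e-01,  1.60798888e+00, -3.93916013e-05,
        1.35378103e+00, -2.06325146e-01]), 'dq': array([ 1.69068930e-03,  1.66964797e-03,  6.10370898e-04, -2.26763867e-04,
        3.45753346e-04, -7.66300835e-05]), 'joint_efforts': array([-1.69896353e-03, -4.44870687e+01, -3.51336765e+01, -6.06186441e-04,
        9.04828456e-03,  9.15871112e-06]), 'eef_pos': array([ 0.24418305, -0.51997772,  0.23037763]), 'eef_rot': array([-8.72833356e-04,  9.76020962e-01,  2.17674803e-01, -3.06684516e-05]), 'wrist_force': array([-1.06265243, -0.20892607, -0.17838489]), 'torque': array([-0.00405457,  0.00329913,  0.00328968]), 'grasp_force': 0.0, 'opening': 1.0031674940428061}
side {'fovy': 46.69387169127435, 'cx': 273.7830730909317, 'cy': 217.4305661360576, 'view': array([[ 0.97789799, -0.20871466, -0.01239787, -0.59256147],
       [ 0.17019348,  0.76016645,  0.62704159, -0.14406397],
       [-0.12144833, -0.61529275,  0.77888712, -0.95931133],
       [ 0.        ,  0.        ,  0.        ,  1.        ]])}
top {'fovy': 50.86738086517112, 'cx': 279.2668155582528, 'cy': 207.59586427902872, 'view': array([[-9.89381689e-02, -9.95093313e-01,  7.32613339e-04,
         5.56095140e-02],
       [ 9.73915150e-01, -9.66813722e-02,  2.05285150e-01,
        -6.00221451e-01],
       [-2.04207050e-01,  2.10240401e-02,  9.78701931e-01,
        -9.85341336e-01],
       [ 0.00000000e+00,  0.00000000e+00,  0.00000000e+00,
         1.00000000e+00]])}
```

View pics/top0.png

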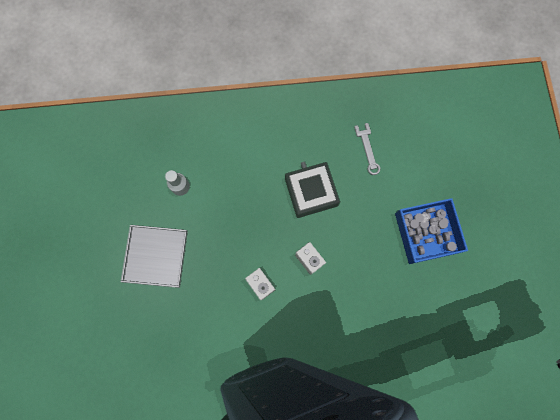

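View pics/side0.png

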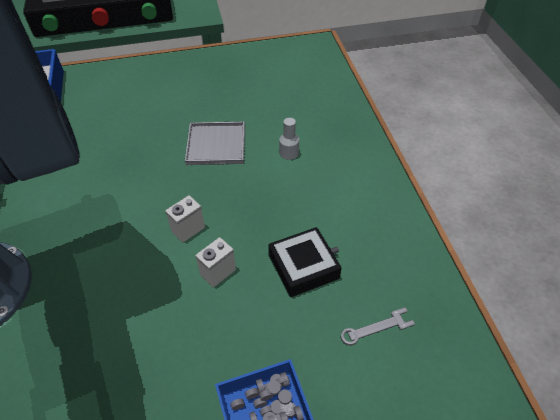

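Top view: the modules' tops are near (260,284) and (311,258), the tray near (155,256), the reader window near (313,188), the horn near (177,182), the spanner near (368,150) and the bin near (432,232). In the side view the module tops are near (184,208) and (215,252), and the window near (306,254).

```bash
cat > h.py <<'E'
import numpy as np, cv2
from bench import ctrl
def ray(n,uv):
    p=ctrl.camera_params(n); f=210/np.tan(np.radians(p["fovy"])/2); V=np.array(p["view"])
    R,t=V[:3,:3],V[:3,3]
    d=R.T@np.array([(uv[0]-p["cx"])/f,-(uv[1]-p["cy"])/f,-1]); return -R.T@t,d
def plane(n,uv,z):
    c,d=ray(n,uv); return c+d*(z-c[2])/d[2]
def tri(a,b):
    (c1,d1),(c2,d2)=ray("top",a),ray("side",b)
    s=np.linalg.lstsq(np.c_[d1,-d2],c2-c1,rcond=None)[0]
    p,q=c1+s[0]*d1,c2+s[1]*d2; return (p+q)/2,np.linalg.norm(p-q)
def blobs(img,lo,hi,smax,amin,box):
    hsv=cv2.cvtColor(img,cv2.COLOR_BGR2HSV)
    m=cv2.inRange(hsv,(0,0,lo),(180,smax,hi)); x0,y0,x1,y1=box
    k=np.zeros_like(m);k[y0:y1,x0:x1]=255
    cs,_=cv2.findContours(m&k,cv2.RETR_EXTERNAL,cv2.CHAIN_APPROX_NONE)
    return [c for c in cs if cv2.contourArea(c)>amin]
E
python3 - <<'E'
from h import *
np.set_printoptions(precision=4,suppress=True)
T,S=cv2.imread("pics/top0.png"),cv2.imread("pics/side0.png")
for nm,I,b in(("top",T,(235,235,335,310)),("side",S,(155,185,245,295)),("topW",T,(280,155,345,220)),("sideW",S,(265,225,345,295)),("topTray",T,(110,215,200,295)),("sideTray",S,(175,110,255,170))):
    for lo in(100,150,175,195):
        for c in blobs(I,lo,255,60,60,b):
            r=cv2.minAreaRect(c); print(nm,lo,cv2.contourArea(c),np.round(r[0],1),np.round(r[1],1),round(r[2]),cv2.boxPoints(r).round(1).tolist())
cv2.imwrite("pics/c1.png",np.hstack([cv2.resize(T[235:310,240:340],None,fx=4,fy=4,interpolation=2),cv2.resize(S[195:270,155:255],None,fx=4,fy=4,interpolation=2)]))
E
```

```text
top 100 495.5 [259.7 283.8] [27.8 19.2] 54 [[243.6999969482422, 278.29998779296875], [259.20001220703125, 266.8999938964844], [275.6000061035156, 289.29998779296875], [260.1000061035156, 300.70001220703125]]
top 100 479.0 [309.8 258. ] [27.2 20.6] 51 [[293.20001220703125, 253.8000030517578], [309.29998779296875, 240.89999389648438], [326.29998779296875, 262.1000061035156], [310.20001220703125, 275.0]]
top 150 455.0 [259.5 283.6] [27.1 18. ] 54 [[244.3000030517578, 277.79998779296875], [258.8999938964844, 267.29998779296875], [274.70001220703125, 289.3999938964844], [260.0, 299.79998779296875]]
top 150 446.5 [310.8 257. ] [27.  17.8] 51 [[295.3999938964844, 252.0], [309.29998779296875, 240.89999389648438], [326.20001220703125, 262.0], [312.29998779296875, 273.1000061035156]]
top 175 429.0 [259.4 283.5] [26.8 17.8] 54 [[244.39999389648438, 277.8999938964844], [258.79998779296875, 267.3999938964844], [274.5, 289.1000061035156], [260.1000061035156, 299.5]]
top 175 412.0 [310.7 257.1] [25.8 17.2] 51 [[296.0, 252.39999389648438], [309.3999938964844, 241.6999969482422], [325.5, 261.79998779
[... 2909 characters left out ...]
0015258789, 281.8999938964844], [125.80000305175781, 223.5], [186.1999969482422, 229.5], [180.39999389648438, 287.8999938964844]]
topTray 150 2959.0 [153.4 255.4] [57.2 59.6] 8 [[121.0, 281.0], [129.1999969482422, 221.89999389648438], [185.89999389648438, 229.8000030517578], [177.6999969482422, 288.8999938964844]]
topTray 175 2717.0 [153.1 256.5] [58.3 55.9] 6 [[121.0, 281.0], [127.19999694824219, 225.5], [185.10000610351562, 231.89999389648438], [179.0, 287.3999938964844]]
sideTray 100 2129.0 [214.5 140.5] [39. 59.] 90 [[185.0, 121.0], [244.0, 121.0], [244.0, 160.0], [185.0, 160.0]]
sideTray 150 1657.0 [215. 143.] [34. 56.] 90 [[187.0, 126.0], [243.0, 126.0], [243.0, 160.0], [187.0, 160.0]]
```

View pics/c1.png

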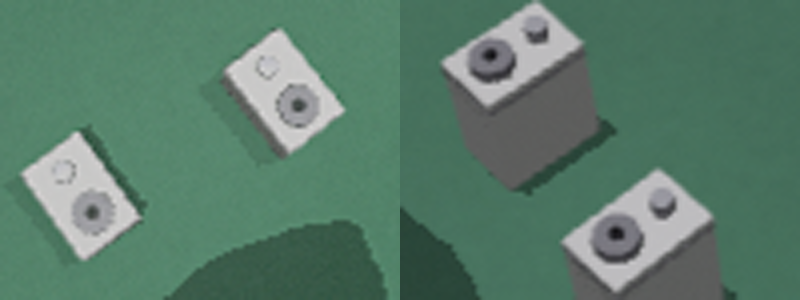

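The crops show the two bright module tops; the boss end faces -x (lower right in the top view, left in the side view). I can match the corners between views from that.

Run:
```python
from h import *
np.set_printoptions(precision=4,suppress=True)
off=lambda P,o:[(x/4+o[0]-.4,y/4+o[1]-.4) for x,y in P]
M={"L":(off([(78,130),(22,174),(85,261),(141,217)],(240,235)),off([(185,45),(135,1),(43,63),(92,108)],(155,195))),
   "R":(off([(281,28),(224,73),(287,156),(345,110)],(240,235)),off([(313,216),(259,168),(163,242),(216,294)],(155,195)))}
for k,(a,b) in M.items():
    P=[tri(x,y) for x,y in zip(a,b)]; X=np.array([p for p,_ in P]); print(k,X,[round(e,4) for _,e in P])
    c=X.mean(0); ax=(X[0]+X[1]-X[2]-X[3]); print(" centre",c,"yaw long",np.arctan2(ax[1],ax[0]),"L",np.linalg.norm(ax)/2,"W",np.linalg.norm(X[0]+X[3]-X[1]-X[2])/2)
    Q=np.array([plane("top",u,.072) for u in a]); Q2=np.array([plane("side",u,.072) for u in b])
    for q in(Q,Q2):
        ax=q[0]+q[1]-q[2]-q[3]; print("  plane",q.mean(0),np.arctan2(ax[1],ax[0]),np.linalg.norm(ax)/2,np.linalg.norm(q[0]+q[3]-q[1]-q[2])/2)
print("window",tri((312.3,187.3),(304.3,254.4)),plane("top",(312.3,187.3),.045),plane("side",(304.3,254.4),.045))
T=np.array([(130,225),(187,228.5),(179,287),(121.5,282)]);S=np.array([(244,122),(190,122),(186,163),(245,163)])
# tray rim corners by plane
print("tray",plane("top",(154.5,256),.010),plane("side",(215.5,142.5),.010),tri((154.5,256),(215.5,142.5)))
t=np.array([plane("top",u,.014) for u in T]);print(t,t.mean(0))
for n,u in(("hornT",(172,176)),):print(n,plane("top",u,.1))
print("horn side",plane("side",(289,122),.1),"bin",plane("top",(432,232),.03))
```

```text
L [[0.4667 0.0557 0.0733]
 [0.445  0.0894 0.0754]
 [0.3943 0.0584 0.0745]
 [0.4156 0.0248 0.0732]] [np.float64(0.0004), np.float64(0.0006), np.float64(0.0012), np.float64(0.0017)]
 centre [0.4304 0.0571 0.0741] yaw long 0.5460343774142993 L 0.05957454014614012 W 0.0399999918766552
  plane [0.4303 0.0572 0.072 ] 0.5400301603110443 0.06061335433647119 0.039995019467941095
  plane [0.4305 0.059  0.072 ] 0.5593177085374238 0.059051629796775924 0.0414731078072341
R [[ 0.5134 -0.0659  0.076 ]
 [ 0.4918 -0.0305  0.0736]
 [ 0.4414 -0.0614  0.0704]
 [ 0.4631 -0.0973  0.0728]] [np.float64(0.0002), np.float64(0.0015), np.float64(0.0013), np.float64(0.0003)]
 centre [ 0.4774 -0.0638  0.0732] yaw long 0.5536253516414873 L 0.05931536490931657 W 0.041794177595965314
  plane [ 0.4772 -0.0639  0.072 ] 0.5486691211613528 0.059253722832182214 0.042348273428626786
  plane [ 0.4778 -0.0628  0.072 ] 0.585636730529235 0.06069359670377885 0.04005916264560613
window (array([ 0.6482, -0.0892,  0.0473]), np.float64(8.384860956476771e-05)) [ 0.6487 -0.0894  0.045 ] [ 0.6487 -0.0877  0.045 ]
tray [0.5238 0.3093 0.01  ] [0.5242 0.308  0.01  ] (array([0.5242, 0.3098, 0.0083]), np.float64(0.00030697058707220275))
[[0.6056 0.3651 0.014 ]
 [0.583  0.2259 0.014 ]
 [0.4433 0.253  0.014 ]
 [0.4688 0.3896 0.014 ]] [0.5252 0.3084 0.014 ]
hornT [0.694 0.237 0.1  ]
horn side [0.6938 0.2388 0.1   ] bin [ 0.513  -0.3665  0.03  ]
```

```bash
cat > go.py <<'E'
import sys
from h import *
from scipy.spatial.transform import Rotation as R
x,y,z,yaw=map(float,sys.argv[1:5]); o=ctrl.get_obs(); q=o["eef_rot"]
C=R.from_quat([q[1],q[2],q[3],q[0]]); G=R.from_euler("z",yaw)*R.from_euler("x",np.pi)
d=np.array([x,y,z])-o["eef_pos"]
print(np.round(C.inv().apply(d),4),np.round((C.inv()*G).as_rotvec(),4),"rows",np.linalg.norm(d)/.0625)
E
python3 go.py 0.477 -0.063 0.16 0.553
python3 - <<'E'
from bench import ctrl
print([ctrl.get_obs()["wrist_force"].round(2).tolist() for _ in range(3)])
E
```

```text
[ 0.4049 -0.3147  0.0711] [-0.0015 -0.0004 -0.1142] rows 8.283501765520766
[[0.23, -0.03, 0.04], [0.23, -0.03, 0.04], [0.23, -0.03, 0.04]]
```

```bash
python3 jog.py '[[0.1,-0.08,0.018,0,0,-0.114,1],[0.2,-0.157,0.035,0,0,-0.114,1],[0.3,-0.235,0.053,0,0,-0.114,1],[0.405,-0.315,0.071,0,0,-0.114,1],[0.405,-0.315,0.071,0,0,-0.114,1],[0.405,-0.315,0.071,0,0,-0.114,1],[0.405,-0.315,0.071,0,0,-0.114,1],[0.405,-0.315,0.071,0,0,-0.114,1],[0.405,-0.315,0.071,0,0,-0.114,1],[0.405,-0.315,0.071,0,0,-0.114,1]]'; python3 go.py 0.477 -0.063 0.03 0.553
```

```text
time_s: 1.35
eef_pos: [0.4769, -0.0618, 0.1596]
eef_rot: [-0.0, 0.962, 0.274, -0.001]
wrist_force: [-0.9, 0.5, 1.3]
opening: 1.001
grasp_force: 0.0
[-0.0004  0.0012  0.1296] [-0.0011  0.0009  0.003 ] rows 2.074326437137751
```

```bash
python3 jog.py '[[0,0.001,0.05,0,0,0,1],[0,0.001,0.095,0,0,0,1],[0,0.001,0.13,0,0,0,1],[0,0.001,0.13,0,0,0,1],[0,0.001,0.13,0,0,0,0],[0,0.001,0.13,0,0,0,0],[0,0.001,0.13,0,0,0,0],[0,0.001,0.13,0,0,0,0],[0,0.001,0.13,0,0,0,0]]'
```

```text
time_s: 2.48
eef_pos: [0.479, -0.0647, 0.0321]
eef_rot: [0.001, 0.962, 0.273, 0.001]
wrist_force: [-1.4, -0.5, 6.1]
opening: 0.461
grasp_force: 61.2
```

```bash
python3 jog.py '[[0,0,-0.03,0,0,0,0],[0,0,-0.06,0,0,0,0],[0,0,-0.06,0,0,0,0],[0,0,-0.06,0,0,0,0],[0,0,-0.06,0,0,0,0],[0,0,-0.06,0,0,0,0],[0,0,-0.06,0,0,0,0]]'; for i in 1 2 3; do python3 jog.py '[[0,0,0,0,0,0,0]]' | grep -E "wrist|pos"; done
python3 - <<'E'
from h import *
print(ctrl.get_obs()["joint_efforts"].round(2))
cv2.imwrite("pics/s1.png",ctrl.camera("side")[150:330,100:380].repeat(2,0).repeat(2,1))
E
```

```text
time_s: 3.35
eef_pos: [0.4773, -0.064, 0.0897]
eef_rot: [-0.0, 0.962, 0.273, -0.0]
wrist_force: [-0.6, -0.4, -1.4]
opening: 0.463
grasp_force: 60.8
eef_pos: [0.4775, -0.0641, 0.0901]
wrist_force: [0.0, -0.2, -1.4]
eef_pos: [0.4776, -0.0642, 0.0902]
wrist_force: [0.4, 0.5, -2.3]
eef_pos: [0.4776, -0.0642, 0.0903]
wrist_force: [0.3, 0.0, -1.6]
[ -0.   -37.9  -29.62  -0.     0.     0.  ]
```

View pics/s1.png

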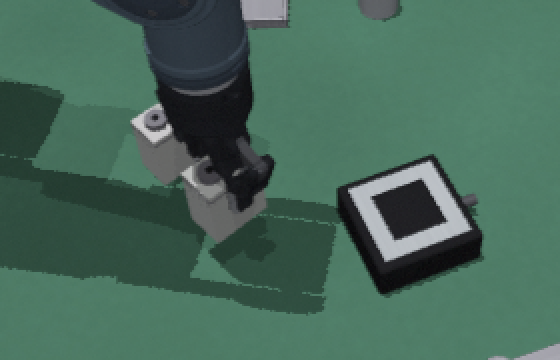

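The picture shows the right module hanging upright in the gripper, around (228,205) in the crop. It reads about 1.7 N. I'll set it back down and lift the other to compare.

```bash
python3 jog.py '[[0,0,0.03,0,0,0,0],[0,0,0.05,0,0,0,0],[0,0,0.059,0,0,0,0],[0,0,0.059,0,0,0,0],[0,0,0.059,0,0,0,0]]'; python3 jog.py '[[0,0,0,0,0,0,1],[0,0,0,0,0,0,1],[0,0,0,0,0,0,1],[0,0,0,0,0,0,1],[0,0,-0.04,0,0,0,1],[0,0,-0.09,0,0,0,1],[0,0,-0.13,0,0,0,1],[0,0,-0.13,0,0,0,1]]'; python3 go.py 0.4305 0.058 0.16 0.548
```

```text
time_s: 4.4
eef_pos: [0.4783, -0.0643, 0.032]
eef_rot: [0.0, 0.962, 0.273, 0.0]
wrist_force: [0.0, 0.1, 2.5]
opening: 0.465
grasp_force: 61.2
time_s: 5.4
eef_pos: [0.4801, -0.0651, 0.1649]
eef_rot: [0.002, 0.962, 0.273, 0.003]
wrist_force: [-0.2, 1.1, 0.6]
opening: 0.999
grasp_force: 0.0
[ 0.0224 -0.1308  0.0042] [ 0.006  -0.0045  0.005 ] rows 2.1242375434868115
```

```bash
python3 jog.py '[[0.012,-0.065,0,0,0,0.004,1],[0.023,-0.129,0,0,0,0.004,1],[0.023,-0.129,0,0,0,0.004,1],[0.023,-0.129,0,0,0,0.004,1],[0.023,-0.129,0,0,0,0.004,1]]'; python3 go.py 0.4305 0.058 0.03 0.548
```

```text
time_s: 6.02
eef_pos: [0.4299, 0.0568, 0.161]
eef_rot: [0.0, 0.963, 0.27, -0.0]
wrist_force: [-0.5, -0.2, 0.8]
opening: 1.003
grasp_force: 0.0
[ 0.0012 -0.0008  0.131 ] [ 0.0001  0.0004 -0.0003] rows 2.0964823083697652
```

```bash
python3 jog.py '[[0.001,-0.001,0.05,0,0,0,1],[0.001,-0.001,0.095,0,0,0,1],[0.001,-0.001,0.13,0,0,0,1],[0.001,-0.001,0.13,0,0,0,1],[0.001,-0.001,0.13,0,0,0,0],[0.001,-0.001,0.13,0,0,0,0],[0.001,-0.001,0.13,0,0,0,0],[0.001,-0.001,0.13,0,0,0,0],[0.001,-0.001,0.13,0,0,0,0]]';  python3 jog.py '[[0,0,-0.03,0,0,0,0],[0,0,-0.06,0,0,0,0],[0,0,-0.06,0,0,0,0],[0,0,-0.06,0,0,0,0],[0,0,-0.06,0,0,0,0],[0,0,-0.06,0,0,0,0],[0,0,-0.06,0,0,0,0]]'; for i in 1 2 3; do python3 jog.py '[[0,0,0,0,0,0,0]]' | grep -E "wrist|pos"; done
```

```text
time_s: 7.15
eef_pos: [0.4313, 0.0587, 0.0329]
eef_rot: [0.001, 0.963, 0.271, 0.001]
wrist_force: [-1.2, -2.2, 6.7]
opening: 0.464
grasp_force: 60.3
time_s: 8.02
eef_pos: [0.4294, 0.0591, 0.0907]
eef_rot: [-0.0, 0.963, 0.271, -0.001]
wrist_force: [0.1, -0.1, -5.1]
opening: 0.464
grasp_force: 63.5
eef_pos: [0.4297, 0.0591, 0.0911]
wrist_force: [-1.2, 0.5, -5.9]
eef_pos: [0.4298, 0.0591, 0.0913]
wrist_force: [-0.1, 1.0, -5.8]
eef_pos: [0.4298, 0.0591, 0.0913]
wrist_force: [0.0, 0.7, -4.8]
```

The left module weighs about 5.4 N against 1.7 N, so the right one is the lighter. I'll put the left one back and take the right one to the tray.

```bash
python3 jog.py '[[0,0,0.03,0,0,0,0],[0,0,0.05,0,0,0,0],[0,0,0.059,0,0,0,0],[0,0,0.059,0,0,0,0],[0,0,0.059,0,0,0,0]]'; python3 jog.py '[[0,0,0,0,0,0,1],[0,0,0,0,0,0,1],[0,0,0,0,0,0,1],[0,0,0,0,0,0,1],[0,0,-0.04,0,0,0,1],[0,0,-0.09,0,0,0,1],[0,0,-0.13,0,0,0,1],[0,0,-0.13,0,0,0,1],[0,0,-0.13,0,0,0,1]]'
python3 - <<'E'
from h import *
cv2.imwrite("pics/s2.png",ctrl.camera("side")[150:330,100:380].repeat(2,0).repeat(2,1))
E
python3 go.py 0.4775 -0.064 0.16 0.553
```

```text
time_s: 9.02
eef_pos: [0.4305, 0.059, 0.0328]
eef_rot: [0.0, 0.963, 0.271, 0.001]
wrist_force: [0.5, -0.8, -3.7]
opening: 0.461
grasp_force: 64.1
time_s: 10.15
eef_pos: [0.4293, 0.0591, 0.1617]
eef_rot: [-0.0, 0.963, 0.271, -0.0]
wrist_force: [-0.5, 0.4, 0.0]
opening: 1.002
grasp_force: 0.0
[-0.0228  0.1305  0.0009] [-0.0013  0.0017 -0.0043] rows 2.1190517398921007
```

View pics/s2.png

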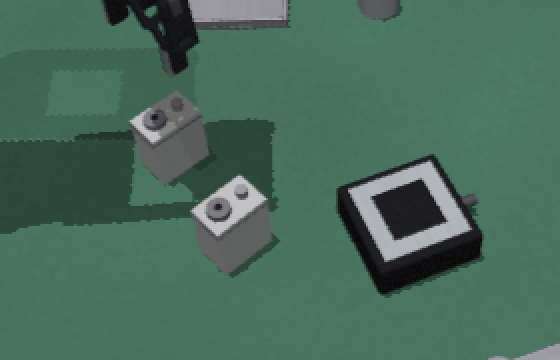

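Both modules stand upright near where they started, with tops near (166,117) and (230,205) in the crop.

```bash
python3 jog.py '[[-0.011,0.065,0,0,0,0,1],[-0.023,0.13,0,0,0,-0.004,1],[-0.023,0.13,0,0,0,-0.004,1],[-0.023,0.13,0,0,0,-0.004,1],[-0.023,0.13,0,0,0,-0.004,1]]'; python3 jog.py '[[0,0,0.05,0,0,0,1],[0,0,0.095,0,0,0,1],[0,0,0.13,0,0,0,1],[0,0,0.13,0,0,0,1],[0,0,0.13,0,0,0,0],[0,0,0.13,0,0,0,0],[0,0,0.13,0,0,0,0],[0,0,0.13,0,0,0,0],[0,0,0.13,0,0,0,0]]';  python3 jog.py '[[0,0,-0.05,0,0,0,0],[0,0,-0.1,0,0,0,0],[0,0,-0.15,0,0,0,0],[0,0,-0.17,0,0,0,0],[0,0,-0.17,0,0,0,0],[0,0,-0.17,0,0,0,0]]'; python3 go.py 0.5245 0.309 0.2 0.553
```

```text
time_s: 10.82
eef_pos: [0.477, -0.0624, 0.1613]
eef_rot: [-0.001, 0.962, 0.273, -0.001]
wrist_force: [0.5, 0.5, 0.2]
opening: 1.002
grasp_force: 0.0
time_s: 11.95
eef_pos: [0.4793, -0.0642, 0.034]
eef_rot: [0.001, 0.962, 0.273, 0.001]
wrist_force: [-0.6, 1.7, 7.5]
opening: 0.457
grasp_force: 61.4
time_s: 12.7
eef_pos: [0.4771, -0.0635, 0.2011]
eef_rot: [-0.001, 0.962, 0.273, -0.001]
wrist_force: [-0.3, 0.5, -2.0]
opening: 0.459
grasp_force: 61.5
[ 0.2359 -0.2922  0.0013] [-0.0015  0.0011 -0.0003] rows 6.008477508807344
```

```bash
python3 jog.py '[[0.039,-0.049,0,0,0,0,0],[0.079,-0.097,0,0,0,0,0],[0.118,-0.146,0,0,0,0,0],[0.157,-0.195,0,0,0,0,0],[0.197,-0.243,0,0,0,0,0],[0.222,-0.275,0,0,0,0,0],[0.236,-0.292,0,0,0,0,0],[0.236,-0.292,0,0,0,0,0],[0.236,-0.292,0,0,0,0,0],[0.236,-0.292,0,0,0,0,0]]'
python3 - <<'E'
from h import *
t,s=ctrl.camera("top"),ctrl.camera("side")
cv2.imwrite("pics/p3.png",np.hstack([t[150:330,90:290].repeat(2,0).repeat(2,1),s[50:230,130:330].repeat(2,0).repeat(2,1)]))
E
```

```text
time_s: 13.95
eef_pos: [0.5257, 0.3072, 0.2022]
eef_rot: [0.0, 0.962, 0.272, -0.0]
wrist_force: [-0.4, -0.9, -2.5]
opening: 0.463
grasp_force: 61.5
```

View pics/p3.png

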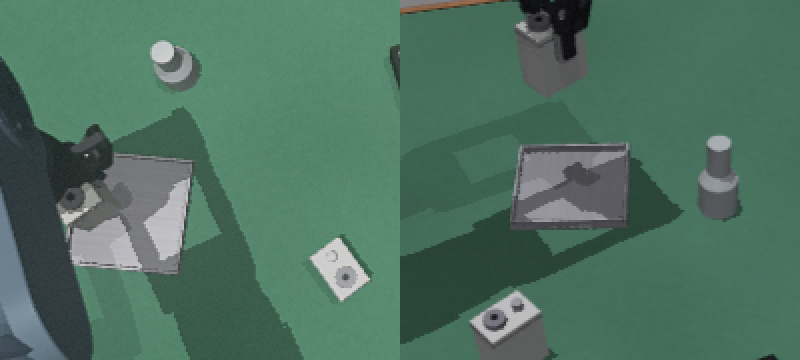

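The module hangs upright over the tray, its lower corner near (545,95) in the side half, with the tray at (570,187) and the horn well clear. I'll lower it in two stages.

```bash
python3 jog.py '[[0,0.001,0.05,0,0,0,0],[0,0.001,0.1,0,0,0,0],[0,0.001,0.135,0,0,0,0],[0,0.001,0.152,0,0,0,0],[0,0.001,0.152,0,0,0,0],[0,0.001,0.152,0,0,0,0]]'; python3 jog.py '[[0,0,0.004,0,0,0,0],[0,0,0.008,0,0,0,0],[0,0,0.009,0,0,0,0],[0,0,0.009,0,0,0,0],[0,0,0.009,0,0,0,0]]'
```

```text
time_s: 14.8
eef_pos: [0.5275, 0.3081, 0.0522]
eef_rot: [-0.0, 0.962, 0.273, 0.002]
wrist_force: [-0.1, 0.7, -1.3]
opening: 0.46
grasp_force: 61.4
time_s: 15.42
eef_pos: [0.5261, 0.3078, 0.0414]
eef_rot: [0.0, 0.962, 0.273, 0.0]
wrist_force: [0.8, -0.2, -2.5]
opening: 0.463
grasp_force: 61.4
```

```bash
python3 jog.py '[[0,0,0.001,0,0,0,0],[0,0,0.002,0,0,0,0],[0,0,0.003,0,0,0,0],[0,0,0.003,0,0,0,0],[0,0,0.003,0,0,0,0]]'
```

```text
time_s: 16.05
eef_pos: [0.526, 0.3077, 0.0382]
eef_rot: [-0.0, 0.962, 0.273, -0.0]
wrist_force: [0.4, -0.3, -1.8]
opening: 0.461
grasp_force: 61.7
```

```bash
python3 jog.py '[[0,0,0.001,0,0,0,0],[0,0,0.002,0,0,0,0],[0,0,0.002,0,0,0,0],[0,0,0.002,0,0,0,0]]'
```

```text
time_s: 16.55
eef_pos: [0.5261, 0.3078, 0.0381]
eef_rot: [0.0, 0.962, 0.273, -0.0]
wrist_force: [-7.5, -3.2, 12.6]
opening: 0.455
grasp_force: 63.3
```

```bash
python3 jog.py '[[0,0,-0.0015,0,0,0,0],[0,0,-0.0015,0,0,0,0],[0,0,-0.0015,0,0,0,1],[0,0,-0.0015,0,0,0,1],[0,0,-0.0015,0,0,0,1],[0,0,-0.0015,0,0,0,1]]'; python3 jog.py '[[0,0,-0.04,0,0,0,1],[0,0,-0.08,0,0,0,1],[0,0,-0.12,0,0,0,1],[0,0,-0.12,0,0,0,1],[0,0,-0.12,0,0,0,1],[0,0,-0.12,0,0,0,1]]'
python3 - <<'E'
from h import *
t,s=ctrl.camera("top"),ctrl.camera("side")
cv2.imwrite("pics/p4.png",np.hstack([t[150:330,90:290].repeat(2,0).repeat(2,1),s[50:230,130:330].repeat(2,0).repeat(2,1)]))
E
python3 go.py 0.4300 0.059 0.16 0.548
```

```text
time_s: 17.3
eef_pos: [0.5261, 0.3077, 0.0377]
eef_rot: [-0.0, 0.962, 0.273, -0.0]
wrist_force: [-0.8, 0.1, 0.2]
opening: 1.0
grasp_force: 0.0
time_s: 18.05
eef_pos: [0.525, 0.3073, 0.156]
eef_rot: [0.0, 0.962, 0.273, -0.002]
wrist_force: [0.5, -0.3, -0.9]
opening: 1.003
grasp_force: 0.0
[-0.2115  0.1614 -0.0033] [-0.0005  0.0025  0.0048] rows 4.257338883960298
```

View pics/p4.png

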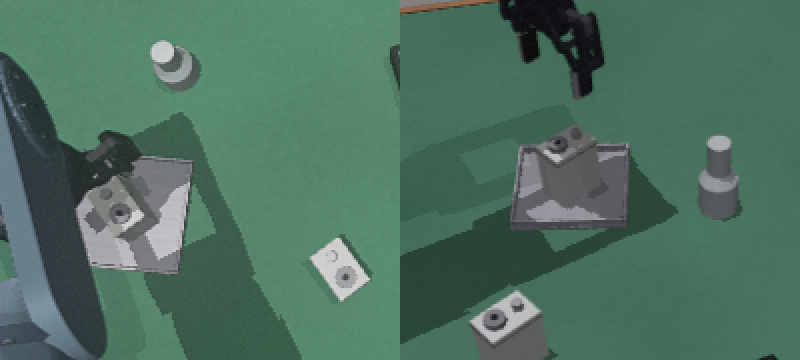

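The lighter module stands upright in the middle of the tray, near (567,165) in the side half, and the gripper is clear above it. Next, the heavier one.

```bash
python3 jog.py '[[-0.053,0.04,-0.003,0,0,0.004,1],[-0.106,0.081,-0.003,0,0,0.004,1],[-0.159,0.121,-0.003,0,0,0.004,1],[-0.212,0.161,-0.003,0,0,0.004,1],[-0.212,0.161,-0.003,0,0,0.004,1],[-0.212,0.161,-0.003,0,0,0.004,1],[-0.212,0.161,-0.003,0,0,0.004,1],[-0.212,0.161,-0.003,0,0,0.004,1]]'; python3 go.py 0.4300 0.059 0.03 0.548
```

```text
time_s: 19.15
eef_pos: [0.4306, 0.0605, 0.1607]
eef_rot: [-0.0, 0.962, 0.272, -0.0]
wrist_force: [1.0, 0.1, 0.1]
opening: 0.999
grasp_force: 0.0
[-0.0013  0.0011  0.1307] [-0.0003 -0.      0.0027] rows 2.091443205812813
```

```bash
python3 jog.py '[[-0.001,0.001,0.05,0,0,0,1],[-0.001,0.001,0.095,0,0,0,1],[-0.001,0.001,0.13,0,0,0,1],[-0.001,0.001,0.13,0,0,0,1],[-0.001,0.001,0.13,0,0,0,0],[-0.001,0.001,0.13,0,0,0,0],[-0.001,0.001,0.13,0,0,0,0],[-0.001,0.001,0.13,0,0,0,0],[-0.001,0.001,0.13,0,0,0,0]]';  python3 jog.py '[[0,0,-0.05,0,0,0,0],[0,0,-0.1,0,0,0,0],[0,0,-0.15,0,0,0,0],[0,0,-0.17,0,0,0,0],[0,0,-0.17,0,0,0,0],[0,0,-0.17,0,0,0,0]]'; python3 go.py 0.6485 -0.088 0.18 0.553
```

```text
time_s: 20.27
eef_pos: [0.4313, 0.0581, 0.0324]
eef_rot: [0.0, 0.963, 0.271, 0.002]
wrist_force: [-0.7, 2.3, 7.1]
opening: 0.461
grasp_force: 62.1
time_s: 21.02
eef_pos: [0.4286, 0.0582, 0.1993]
eef_rot: [-0.0, 0.963, 0.271, -0.001]
wrist_force: [-0.3, -0.4, -5.5]
opening: 0.46
grasp_force: 64.1
[0.1114 0.2394 0.0187] [-0.0016  0.0019 -0.0043] rows 4.235533032943133
```

```bash
python3 jog.py '[[0.022,0.048,0,0,0,0,0],[0.044,0.096,0,0,0,0,0],[0.067,0.144,0,0,0,0,0],[0.089,0.192,0,0,0,0,0],[0.103,0.222,0.01,0,0,0,0],[0.111,0.239,0.02,0,0,0,0],[0.111,0.239,0.02,0,0,0,0],[0.111,0.239,0.02,0,0,0,0],[0.111,0.239,0.02,0,0,0,0],[0.111,0.239,0.02,0,0,0,0]]'; python3 go.py 0.6485 -0.088 0.18 0.553
python3 - <<'E'
from h import *
t,s=ctrl.camera("top"),ctrl.camera("side")
cv2.imwrite("pics/p5.png",np.hstack([t[130:330,120:370].repeat(2,0)[:, :].repeat(2,1)[:,::1][:, :400],s[100:300,180:380].repeat(2,0).repeat(2,1)]))
E
```

```text
time_s: 22.28
eef_pos: [0.6491, -0.0875, 0.1814]
eef_rot: [0.0, 0.963, 0.271, 0.0]
wrist_force: [-0.3, 0.3, -4.9]
opening: 0.46
grasp_force: 64.6
[-0.0008  0.0001  0.0014] [ 0.0006 -0.0006 -0.0037] rows 0.02624553644598242
```

View pics/p5.png

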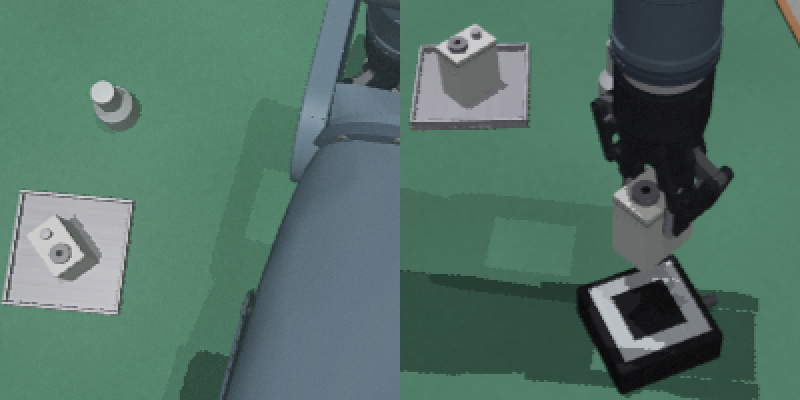

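The heavier module hangs upright above the window (around (645,225) in the side half), and the lighter one still stands in the tray near (468,65). I'll let the arm settle, then hand in.

```bash
python3 jog.py '[[0,0,0,0,0,0,0],[0,0,0,0,0,0,0],[0,0,0,0,0,0,0],[0,0,0,0,0,0,0]]'; python3 -c "
from bench import ctrl
print(ctrl.hand_in())"
```

```text
time_s: 22.88
eef_pos: [0.6492, -0.088, 0.1807]
eef_rot: [-0.0, 0.963, 0.271, -0.0]
wrist_force: [-0.5, 0.1, -5.1]
opening: 0.459
grasp_force: 64.6
the job is handed in; nothing more can be done
None
```

I handed the job in at 22.9 s: the lighter module (about 1.7 N) stands upright in the reject tray, and the heavier one (about 5.4 N) is held upright about 10 cm above the reader window; the hand-in gave no verdict.

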